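# Clamp a finger insert in the screw press

### The job

Push the press's slide fully home so that the finger insert standing in its pocket comes under the screw, then wind the T-handle down clockwise (you will need to change to the other ball end about every half turn) until you feel the foot meet the insert, and tighten it one eighth of a turn more. Clamp it firmly but do not crush it, let go of the handle, and leave the things standing around undisturbed.

Things in the scene. Friction and masses are not known exactly. Their poses are not given: they have to be found in the camera images.
- press: blue bench screw press, fixed. Origin at desk level under the vertical screw axis; its x axis is the way the slide is pushed home. Base 270 x 150 x 12 mm (x -210 to +60, y +-75). Bridge over the axis: 40 mm along x, 142 mm along y, z 90 to 112 mm, with a brass nut to z 122 mm (17 mm radius) round the screw and column nuts at y +-56 to z 117 mm
- slide (a joint): travel in m of the aluminium slide: 0 = pulled out (start), 0.085 = home on its end stop. It moves along the press's +x with about 1.5 N of friction. In its pocket stands a vinyl finger insert, 24 mm thick and 30 or 34 mm tall (yellow, red or blue; which one is not known beforehand), exactly under the screw when home
- slide_knob (a point): the slide's black upright knob, 24 mm in diameter above z 43 mm and 18 mm below that, top at z 57 mm; this point is on its axis at z 50 mm. It starts 207 mm and ends 122 mm from the screw axis, on the press's -x side
- t_handle (a joint): angle in rad the T-handle is wound down, clockwise from above; 0 at the start, at most 7.85. It sinks 2.55 mm a rad (16 mm a turn). It runs with about 0.3 N m of dry friction (5.5 N at a ball) and stays where left; an eighth of a turn after the foot meets the insert it takes 0.42 to 0.46 N m (about 8 N) and clamps with about 60 N
- handle_hub (a point): centre of the T-handle on the screw axis, at the height of its bar and ball ends; steel hub 26 mm in diameter, 26 mm tall, bar 10 mm thick. About z 187 mm at the start, sinking as it is wound down
- ball_red (a point): centre of the red ball, 22 mm in diameter, on one end of the T-handle's bar, 55 mm from the screw axis; the bar runs straight from it through the hub to the black ball
- ball_black (a point): centre of the black ball, 22 mm in diameter, on the opposite end of the T-handle's bar, 55 mm from the screw axis
- foot: black rubber foot of the screw, a disc 22 mm in diameter and 8 mm thick, origin at the centre of its underside, on the screw axis; it is sprung and can give up to 7 mm upward. It starts 6 or 10 mm above the top of the insert (when that is under it)
- glue: bystander: brown dropper bottle, 33 mm thick, 102 mm tall, standing loose on the desk; origin at the centre of its underside
- wax: bystander: round grey and white pot, 66 mm in diameter, 30 mm tall, loose on the desk; origin at the centre of its underside
- weight: bystander: small round brass weight, 46 mm in diameter, 16 mm tall, loose on the desk; origin at the centre of its underside

How it is judged:
On the way, in this order (a step that is already met when the one before it is completed fails the run):
1. the slide is fully home (value of joint slide above 0.082 m), for 0.2 s.
2. the foot has come down on the insert (contact force between foot and anything else above 5 N and value of joint slide above 0.082 m), for 0.1 s.
At the end, for the whole second after the job is handed in: The slide is home (at least 82 mm in), the screw's foot clamps the insert with 30 to 110 N and the handle is at rest (value of joint slide above 0.082 m and contact force between foot and anything else between 30 and 110 N and velocity of joint t_handle between -0.05 and 0.05 rad/s); the robot touches nothing.
It fails at once if the insert is crushed (foot force above 110 N) (contact force between foot and anything else above 110 N).
It fails at once if the dropper bottle is moved by over 15 mm or tipped (distance of glue from where it was at the start of the episode above 0.015 m or angle between glue's own z axis and vertical above 0.4 rad).
It fails at once if the pot is moved by over 15 mm (distance of wax from where it was at the start of the episode above 0.015 m).
It fails at once if the brass weight is moved by over 15 mm (distance of weight from where it was at the start of the episode above 0.015 m).
It also fails if it takes over 72 s, if anything falls off the work surface, if the arm or the gripper's body presses on something with over 40 N, if the wrist force passes 120 N, or if a joint passes its speed limit or range.

### The arm

A 7-joint arm with a two-finger parallel gripper is mounted at the origin on the work surface; the furniture and walls round the work are solid. World frame = base frame: x ahead of the robot, y to its left, z up, the work surface at z = 0. Lengths are in m, angles in rad, forces in N, time in s.
With the tool pointing down it reaches from about 0.4 to 0.85 m from the base axis. Payload 10.4 kg.
Tool frame: the origin (TCP) lies midway between the tips of the shut fingers; the grasp point (between the pads) lies 19 mm behind it; z points along the fingers, y is the line along which they close (so a half turn about z gives the same grasp; the last joint's range is limited). The gripper opens to 87 mm and grips with 3 to 60 N. Pads are 19 mm wide; open, the fingers measure 117 mm over their backs; the gripper's body (75 mm by 190 mm) begins 51 mm behind the grasp point.
Start: joints at [1.252, 0.332, -0.065, 1.46, 0.022, 1.35, -0.088], TCP at [0.182, -0.598, 0.223] pointing down, gripper open.
Joint ranges: [-2.6, 2.6], [-0.5, 2.12], [-1.47, 1.34], [0.16, 2.42], [-1.27, 4.41], [0.06, 2.06], [-2.6, 2.6]. Speed limits (rad/s): [2.22, 2.22, 2.79, 2.79, 3.14, 3.14, 3.14].

### API

Orientations are given as a unit quaternion [x, y, z, w].
In Python, from bench import r gives the robot as it stands.
- The arm moves only by the tool arm_command, never from a script. Its arguments are lists of equal length, an entry for each row: "xyz": the shift along the world's x, y, z in m, a list of three; "rot": the turn, a rotation vector about the world's x, y, z in rad, a list of three. In form: {"xyz": [[tx, ty, tz], ...], "rot": [[ax, ay, az], ...]}. A call has 1 to 20 rows; each row is the pose to reach, as a shift and turn from the pose commanded when the call began; what a row does not reach only later rows make up. A row lasts 1/12 s, in which the tool goes at most 41.7 mm and 7.16 degrees, less where a joint would pass 70% of its speed; a pose out of reach is approached as far as the arm can. A call with a gripper value outside its range is refused whole. "grip" is the opening, from 0 (shut) to 1 (fully open), set as the call begins (left out, the last holds). The fingers move at their own pace and stop on an object; "squeeze" is the grip in N (left out, the last holds). Time passes only in rows, so rows that repeat a pose let the fingers close. It gives the time, the measured TCP pose, the force, the opening and the grip force at its end, in the units of the state.
- r.read_state(): the state, without advancing time (a new reading comes with each control period).
- r.camera(name): name is "scene" or "side" or "wrist"; returns the picture (384x512x3 uint8, red, green, blue); there is no depth.
- r.camera_model(name): a dict with "fx", "fy", "cx", "cy" (pixels), "T" (4x4, takes a point from camera to world coordinates). Camera axes: x right, y up, looking along -z (the intrinsics and any distortion apply to the point x, -y, -z); pixel columns grow to the right and rows downward; lengths in m; the calibration is good to about 2 mm. A picture is of the moment at which its call begins: read the wrist's pose just before it. camera_model takes no time and is no camera call; for the wrist camera it gives the pose at the moment of the call.
- r.close_job(): hands the job in; it is judged then, once.
Trained networks look in the newest picture that a camera, given by its name, has taken for a name from the list of things; names that differ only in an ending like _2 or _b are one class to them, and where a whole thing is asked for, a point or a joint stands for the part that bears it (a point fixed in the world has none). Each returns a list of dicts, best first, with "conf" (0 to 1); they miss things now and then, are a little off and sometimes report something else, mostly with a low value. They report only what shows in the picture. A call takes as long as a camera call.
- r.look_for(label, camera): "at" ([x, y, z] in m, in the coordinates of the camera as it stood for that picture, good to about 4 mm: the middle of the surface that is visible of it).
- r.spot_point(label, camera): "at" ([x, y, z] in m, in the coordinates of the camera as it stood for that picture, good to about 4 mm: a listed point, or the origin of a listed thing).
The state is a dict: "time": time; "joint_positions": joint angles; "joint_vel": joint speeds; "joint_torque": joint torques, N m; "ee_pos": TCP position; "eef_rot": TCP orientation; "ft_force": force on the tool from outside, world axes, zero at the start; "torque": the same for the moment, N m; "width": finger opening in m; "grip_force": force on a finger pad.
Only numpy, scipy, OpenCV 4.12 (cv2) and the standard library are available. Lean on these libraries where they do the work, as an engineer would, in place of code of your own. Each camera call takes 0.05 s, during which the arm holds its last target. There are 200 camera calls.

## Working session

There is one attempt and no reset: what is moved stays moved. The work goes in short steps, Python scripts to look and compute and a tool call to move; the robot and the scene stay as the last step left them, time stands still between calls to the robot, and variables do not carry over. Pictures are saved under pics/ and viewed, at most 10 in all, crops included, and the job is handed in when it is done.

Besides the shell and the picture viewer there is one more tool, called by a JSON object that holds its "name" and its "arguments", one argument or row to a line. arm_command: Moves the arm, as the interface text tells. Its arguments: {"type":"object","properties":{"xyz":{"type":"array"},"rot":{"type":"array"},"grip":{"type":"number"},"squeeze":{"type":"number"}},"required":["xyz","rot"]}

```bash
mkdir -p pics
cat > h.py <<'E'
import numpy as np, cv2
from bench import r
def w(cam,p):
    T=np.array(r.camera_model(cam)["T"]); return T[:3,:3]@np.array(p)+T[:3,3]
def find(labels,cam):
    r_img=r.camera(cam)
    for l in labels:
        for fn in ("spot_point",):
            o=getattr(r,fn)(l,cam)
            print(cam,l,[(np.round(w(cam,d["at"]),4).tolist(),round(d["conf"],2)) for d in o[:2]])
    return r_img
E
python3 - <<'E'
from h import *
L=["press","slide_knob","handle_hub","ball_red","ball_black","foot","glue","wax","weight"]
a=find(L,"scene");b=find(L,"side")
cv2.imwrite("pics/a.png",np.vstack([a,b])[:,:,::-1]) if 0 else cv2.imwrite("pics/a.png",cv2.resize(np.hstack([a,b]),(800,300))[:,:,::-1])
cv2.imwrite("pics/scene.png",a[:,:,::-1]);s=r.read_state();print(s["time"],s["ee_pos"],s["eef_rot"],s["width"],s["ft_force"])
E
```

```text
scene press [([0.5417, 0.1738, 0.0038], 0.58)]
scene slide_knob [([0.5433, -0.035, 0.0523], 0.88)]
scene handle_hub []
scene ball_red [([0.5144, 0.2174, 0.1862], 0.66)]
scene ball_black [([0.5774, 0.1255, 0.1854], 0.66)]
scene foot []
scene glue [([0.4127, 0.3321, -0.0009], 0.68)]
scene wax [([0.5676, 0.4114, -0.001], 0.83)]
scene weight [([0.3645, -0.0252, 0.002], 0.66)]
side press [([0.5469, 0.1663, -0.0013], 0.83)]
side slide_knob [([0.5388, -0.0368, 0.055], 0.83)]
side handle_hub [([0.5435, 0.1694, 0.1851], 0.96), ([0.5377, -0.0401, 0.0508], 0.46)]
side ball_red [([0.5147, 0.2167, 0.1843], 0.85)]
side ball_black [([0.5734, 0.1186, 0.1882], 0.95)]
side foot []
side glue [([0.4142, 0.3289, 0.0018], 0.65)]
side wax [([0.5649, 0.4068, 0.0004], 0.89)]
side weight [([0.3582, -0.0334, 0.0002], 0.67)]
1.0 [ 0.18220555 -0.59789286  0.22259891] [9.89082312e-01 1.47364091e-01 1.82964951e-05 7.36846429e-05] 0.08711804253401827 [ 0.76299289  0.23810505 -0.86547254]
```

View pics/a.png

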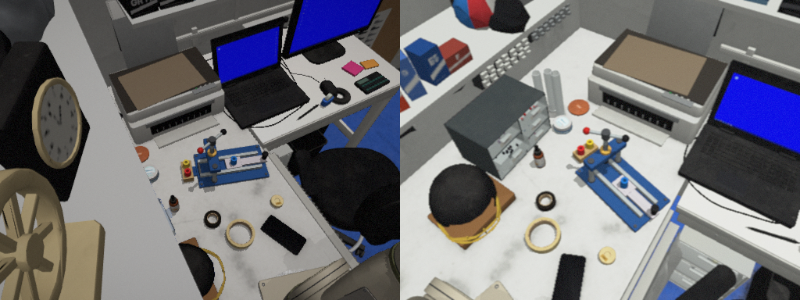

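Run:
```python
from h import *
b=r.camera("side");a=r.camera("scene")
cv2.imwrite("pics/b.png",np.hstack([cv2.resize(b[80:280,170:440],None,fx=1.5,fy=1.5)[:,:,::-1],cv2.resize(a[50:250,130:390],None,fx=1.5,fy=1.5)[:,:,::-1]]))
for n in("side","scene"):
    m=r.camera_model(n);T=np.array(m["T"]);print(n,{k:m[k] for k in m if k!="T"},T.round(3).tolist())
    for p in [(0.5437,.1695,.186),(.541,-.036,.052)]:
        c=T[:3,:3].T@(np.array(p)-T[:3,3]);print(m["cx"]+m["fx"]*c[0]/-c[2],m["cy"]-m["fy"]*c[1]/-c[2])
```

```text
side {'fx': 421.9194688954352, 'fy': 421.9194688954352, 'cx': 255.93247350325498, 'cy': 190.5609168830714} [[0.728, 0.546, -0.415, 0.138], [-0.685, 0.583, -0.436, -0.24], [0.003, 0.602, 0.799, 0.884], [0.0, 0.0, 0.0, 1.0]]
261.9799048196943 172.06411047364992
325.30928363232346 264.90112068109005
scene {'fx': 385.3284804221145, 'fy': 385.3284804221145, 'cx': 259.65584849945105, 'cy': 196.32865520991533} [[-0.196, 0.817, -0.543, -0.035], [-0.98, -0.172, 0.095, 0.306], [-0.015, 0.551, 0.834, 1.013], [0.0, 0.0, 0.0, 1.0]]
272.1686608019809 180.9660790428874
339.3185468161612 196.37360783791647
```

View pics/b.png

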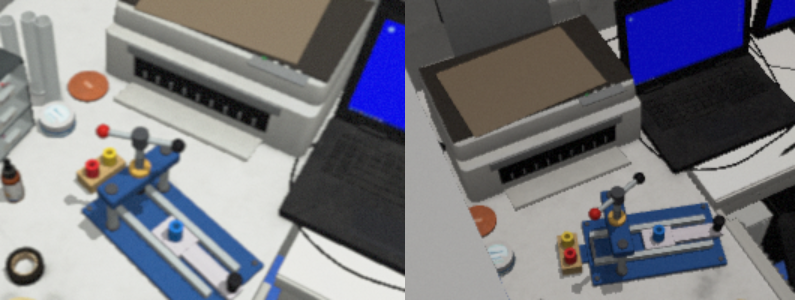

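{"name": "arm_command", "arguments": {
  "xyz": [
    [0.02,0.03,0.03],
    [0.04,0.06,0.06],
    [0.06,0.09,0.08],
    [0.08,0.12,0.08],
    [0.1,0.15,0.08],
    [0.12,0.18,0.08],
    [0.14,0.21,0.08],
    [0.16,0.24,0.08],
    [0.18,0.27,0.08],
    [0.2,0.3,0.08],
    [0.22,0.33,0.08],
    [0.24,0.36,0.08],
    [0.26,0.39,0.08],
    [0.28,0.42,0.08],
    [0.3,0.44,0.08],
    [0.32,0.46,0.08],
    [0.34,0.48,0.08],
    [0.359,0.508,0.08],
    [0.359,0.508,0.08],
    [0.359,0.508,0.08]
  ],
  "rot": [
    [0,0,0.1],
    [0,0,0.2],
    [0,0,0.3],
    [0,0,0.4],
    [0,0,0.5],
    [0,0,0.6],
    [0,0,0.7],
    [0,0,0.8],
    [0,0,0.9],
    [0,0,1.0],
    [0,0,1.1],
    [0,0,1.2],
    [0,0,1.276],
    [0,0,1.276],
    [0,0,1.276],
    [0,0,1.276],
    [0,0,1.276],
    [0,0,1.276],
    [0,0,1.276],
    [0,0,1.276]
  ],
  "grip": 0
}}

```text
time: 2.77
ee_pos: [0.5418, -0.0878, 0.3024]
eef_rot: [0.705, 0.709, 0.0, -0.0]
ft_force: [-0.8, -1.0, 0.1]
width: 0.0004
grip_force: 0.0
```

Run:
```python
from h import *
s=r.read_state();print(s["time"],s["ee_pos"],s["eef_rot"],s["joint_positions"],s["ft_force"],s["width"])
a=find(["slide_knob","handle_hub","ball_red","ball_black"],"wrist")
cv2.imwrite("pics/c.png",a[:,:,::-1])
def ray(cam,u,v):
    m=r.camera_model(cam);T=np.array(m["T"]);d=T[:3,:3]@np.array([(u-m["cx"])/m["fx"],-(v-m["cy"])/m["fy"],-1]);return T[:3,3],d
for A,B in [((241.3,94.7),(158.7,148.7)),((378,150),(286.7,113.3))]:
    p,d=ray("side",*A);q,e=ray("scene",*B)
    t=np.linalg.lstsq(np.c_[d,-e],q-p,rcond=None)[0];print("printer",p+t[0]*d,q+t[1]*e)
```

```text
2.7667 [ 0.54181928 -0.08782734  0.30239095] [ 7.05420108e-01  7.08789256e-01  3.44460595e-04 -3.77910902e-04] [ 6.39785420e-01  1.86574245e-01 -6.43993891e-01  1.50758186e+00
  1.10991749e-01  1.48476650e+00 -6.40853795e-04] [-0.81313112 -1.01294494  0.12113183] 0.00042218068327743206
wrist slide_knob [([0.5397, -0.0439, 0.048], 0.76)]
wrist handle_hub []
wrist ball_red []
wrist ball_black []
printer [0.74682584 0.46379231 0.09894752] [0.77450108 0.46910143 0.12516853]
printer [0.82589273 0.05921849 0.13319248] [0.82809675 0.05943778 0.13529921]
```

View pics/c.png

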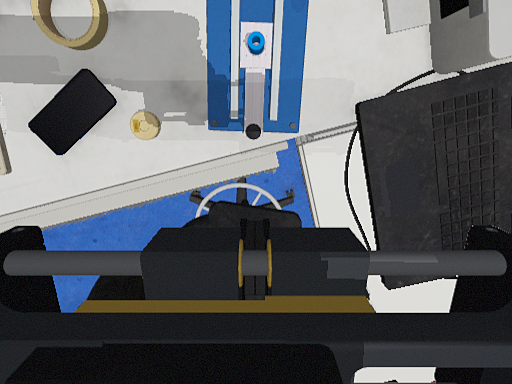

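{"name": "arm_command", "arguments": {
  "xyz": [
    [0,0,-0.04],
    [0,0,-0.08],
    [0,0,-0.12],
    [0,0,-0.16],
    [0,0,-0.2],
    [0,0,-0.24],
    [0,0,-0.256],
    [0,0,-0.256],
    [0,0,-0.256],
    [0,0.01,-0.256],
    [0,0.02,-0.256],
    [0,0.03,-0.256],
    [0,0.04,-0.256],
    [0,0.05,-0.256],
    [0,0.06,-0.256],
    [0,0.07,-0.256],
    [0,0.08,-0.256],
    [0,0.09,-0.256],
    [0,0.095,-0.256],
    [0,0.095,-0.256]
  ],
  "rot": [
    [0,0,0],
    [0,0,0],
    [0,0,0],
    [0,0,0],
    [0,0,0],
    [0,0,0],
    [0,0,0],
    [0,0,0],
    [0,0,0],
    [0,0,0],
    [0,0,0],
    [0,0,0],
    [0,0,0],
    [0,0,0],
    [0,0,0],
    [0,0,0],
    [0,0,0],
    [0,0,0],
    [0,0,0],
    [0,0,0]
  ]
}}

```text
time: 4.68
ee_pos: [0.541, 0.0072, 0.0465]
eef_rot: [0.706, 0.708, 0.0, -0.0]
ft_force: [-0.3, 0.6, -0.7]
width: 0.0003
grip_force: 0.0
```

Run:
```python
from h import *
a=find(["slide_knob","handle_hub","ball_black"],"scene");a=find(["slide_knob","handle_hub","ball_black"],"side")
```

```text
scene slide_knob [([0.5443, 0.035, 0.0521], 0.72), ([0.3676, -0.0254, -0.0024], 0.29)]
scene handle_hub [([0.5449, 0.1679, 0.1875], 0.5)]
scene ball_black [([0.5765, 0.1269, 0.1904], 0.52)]
side slide_knob []
side handle_hub []
side ball_black []
```

{"name": "arm_command", "arguments": {
  "xyz": [
    [0,0.005,0],
    [0,0.01,0],
    [0,0.012,0],
    [0,0.014,0],
    [0,0.016,0],
    [0,0.016,0]
  ],
  "rot": [
    [0,0,0],
    [0,0,0],
    [0,0,0],
    [0,0,0],
    [0,0,0],
    [0,0,0]
  ]
}}

```text
time: 5.58
ee_pos: [0.5413, 0.0216, 0.0466]
eef_rot: [0.707, 0.708, 0.0, 0.0]
ft_force: [2.0, -0.8, -0.5]
width: 0.0007
grip_force: 0.4
```

{"name": "arm_command", "arguments": {
  "xyz": [
    [0,0.001,0],
    [0,0.002,0],
    [0,0.003,0],
    [0,0.003,0]
  ],
  "rot": [
    [0,0,0],
    [0,0,0],
    [0,0,0],
    [0,0,0]
  ]
}}

```text
time: 5.92
ee_pos: [0.5413, 0.0243, 0.0466]
eef_rot: [0.707, 0.707, 0.0, 0.0]
ft_force: [0.5, -1.4, -0.1]
width: 0.0001
grip_force: 0.8
```

{"name": "arm_command", "arguments": {
  "xyz": [
    [0,0.001,0],
    [0,0.002,0],
    [0,0.003,0],
    [0,0.003,0]
  ],
  "rot": [
    [0,0,0],
    [0,0,0],
    [0,0,0],
    [0,0,0]
  ]
}}

```text
time: 6.25
ee_pos: [0.5413, 0.026, 0.0466]
eef_rot: [0.707, 0.707, -0.0, 0.001]
ft_force: [1.5, -5.2, 0.3]
width: 0.0006
grip_force: 2.6
```

{"name": "arm_command", "arguments": {
  "xyz": [
    [0,0.001,0],
    [0,0.002,0],
    [0,0.002,0]
  ],
  "rot": [
    [0,0,0],
    [0,0,0],
    [0,0,0]
  ]
}}

```text
time: 6.5
ee_pos: [0.5413, 0.0262, 0.0466]
eef_rot: [0.708, 0.707, -0.001, 0.001]
ft_force: [0.5, -10.9, 1.3]
width: 0.0005
grip_force: 5.3
```

{"name": "arm_command", "arguments": {
  "xyz": [
    [0,-0.015,0],
    [0,-0.03,0],
    [0,-0.03,0.03],
    [0,-0.03,0.07],
    [0,-0.03,0.11],
    [0,-0.03,0.15],
    [0,-0.03,0.19],
    [0,-0.03,0.23],
    [0,-0.02,0.27],
    [0,0.01,0.3],
    [0,0.03,0.32],
    [0,0.03,0.32],
    [0,0.03,0.32]
  ],
  "rot": [
    [0,0,0],
    [0,0,0],
    [0,0,0],
    [0,0,0],
    [0,0,0],
    [0,0,0],
    [0,0,0],
    [0,0,0],
    [0,0,0],
    [0,0,0],
    [0,0,0],
    [0,0,0],
    [0,0,0]
  ]
}}

```text
time: 7.58
ee_pos: [0.5412, 0.0612, 0.3674]
eef_rot: [0.705, 0.709, 0.001, 0.0]
ft_force: [0.6, -1.6, -1.1]
width: 0.0006
grip_force: 0.0
```

Run:
```python
from h import *
s=r.read_state();print(s["time"],s["ee_pos"],s["ft_force"])
L=["slide_knob","handle_hub","ball_red","ball_black","foot"]
for c in("wrist","scene","side"):
    a=find(L,c);cv2.imwrite(f"pics/d_{c}.png",a[:,:,::-1])
m=r.camera_model("wrist");print(m)
```

```text
7.5833 [0.54115797 0.06118823 0.36741627] [ 0.62601261 -1.55481797 -1.14957888]
wrist slide_knob [([0.5432, 0.0436, 0.0486], 0.95)]
wrist handle_hub [([0.5446, 0.164, 0.1848], 0.62)]
wrist ball_red [([0.5176, 0.2097, 0.1836], 0.58)]
wrist ball_black [([0.5738, 0.1199, 0.1874], 0.86)]
wrist foot []
scene slide_knob [([0.5472, 0.0504, 0.0537], 0.68), ([0.5443, 0.1698, 0.1893], 0.68)]
scene handle_hub [([0.5451, 0.1691, 0.1895], 0.77)]
scene ball_red [([0.5159, 0.2197, 0.1865], 0.6)]
scene ball_black [([0.5753, 0.1258, 0.1869], 0.73)]
scene foot []
side slide_knob [([0.5397, 0.0473, 0.0534], 0.75), ([0.568, 0.4061, -0.0003], 0.38)]
side handle_hub [([0.539, 0.1684, 0.1866], 0.93)]
side ball_red [([0.5129, 0.2139, 0.1848], 0.84)]
side ball_black [([0.5732, 0.1199, 0.1884], 0.89)]
side foot []
{'fx': 269.39516290375633, 'fy': 269.39516290375633, 'cx': 254.59459761833418, 'cy': 190.94481597405635, 'T': array([[ 9.99999907e-01,  2.06959492e-04,  3.78088519e-04,
         5.41669263e-01],
       [-3.03587220e-04,  9.60873915e-01,  2.76985969e-01,
         1.34956402e-01],
       [-3.05970520e-04, -2.76986058e-01,  9.60873889e-01,
         5.28790259e-01],
       [ 0.00000000e+00,  0.00000000e+00,  0.00000000e+00,
         1.00000000e+00]])}
```

View pics/d_wrist.png

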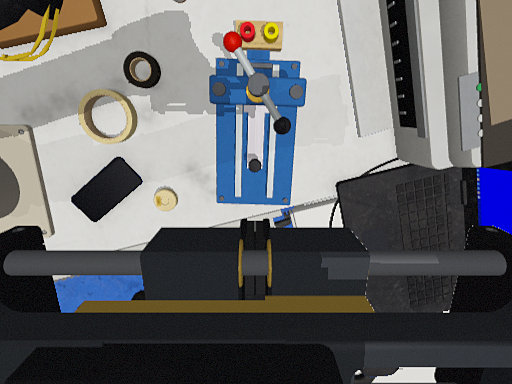

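{"name": "arm_command", "arguments": {
  "xyz": [
    [0.01,0.02,-0.03],
    [0.02,0.04,-0.06],
    [0.032,0.061,-0.09],
    [0.032,0.061,-0.1],
    [0.032,0.061,-0.1],
    [0.032,0.061,-0.1],
    [0.032,0.061,-0.1]
  ],
  "rot": [
    [0,0,0.1],
    [0,0,0.2],
    [0,0,0.3],
    [0,0,0.4],
    [0,0,0.5],
    [0,0,0.56],
    [0,0,0.56]
  ],
  "grip": 0.55,
  "squeeze": 12
}}

```text
time: 9.07
ee_pos: [0.5731, 0.1202, 0.2662]
eef_rot: [0.482, 0.876, -0.0, -0.0]
ft_force: [0.2, 1.0, -0.3]
width: 0.039
grip_force: 0.0
```

Run:
```python
from h import *
from scipy.spatial.transform import Rotation as R
s=r.read_state();print(s["time"],s["ee_pos"],s["ft_force"],s["width"],R.from_quat(s["eef_rot"]).as_matrix()[:,1],s["joint_positions"])
L=["handle_hub","ball_red","ball_black"]
a=find(L,"wrist");cv2.imwrite(f"pics/e.png",a[:,:,::-1])
```

```text
9.0667 [0.57314621 0.12019764 0.26616533] [ 0.17476076  1.00074508 -0.33664422] 0.03898932173371888 [ 8.45068114e-01  5.34658472e-01 -4.49386102e-04] [ 0.37058518  0.32837287 -0.82371551  1.46801181  0.24012708  1.45014874
  0.10880358]
wrist handle_hub [([0.5443, 0.1663, 0.1876], 0.91)]
wrist ball_red [([0.5155, 0.2172, 0.1867], 0.78)]
wrist ball_black [([0.5736, 0.123, 0.1878], 0.9), ([0.5456, 0.1649, 0.1891], 0.67)]
```

View pics/e.png

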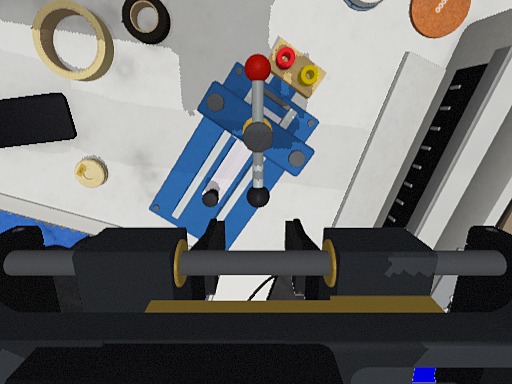

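{"name": "arm_command", "arguments": {
  "xyz": [
    [0,0.002,-0.03],
    [0,0.002,-0.06],
    [0,0.002,-0.085],
    [0,0.002,-0.097],
    [0,0.002,-0.097]
  ],
  "rot": [
    [0,0,0],
    [0,0,0],
    [0,0,0],
    [0,0,0],
    [0,0,0]
  ]
}}

```text
time: 9.68
ee_pos: [0.5719, 0.1214, 0.1672]
eef_rot: [0.484, 0.875, -0.001, -0.002]
ft_force: [0.2, 0.5, 0.3]
width: 0.0477
grip_force: 0.0
```

{"name": "arm_command", "arguments": {
  "xyz": [
    [0,0,0],
    [0,0,0],
    [0,0,0],
    [0,0,0]
  ],
  "rot": [
    [0,0,0],
    [0,0,0],
    [0,0,0],
    [0,0,0]
  ],
  "grip": 0.15
}}

```text
time: 10.02
ee_pos: [0.5739, 0.1224, 0.171]
eef_rot: [0.484, 0.875, 0.001, 0.001]
ft_force: [-0.1, -0.4, -0.2]
width: 0.0287
grip_force: 0.0
```

```bash
cat > arc.py <<'E'
import sys,json,numpy as np
from scipy.spatial.transform import Rotation as R
a0,t0,t1,n=map(float,sys.argv[1:5])  # ball angle at call start deg, start/end turn rad
p=lambda t:.055*np.array([np.cos(np.radians(a0)-t),np.sin(np.radians(a0)-t)])
T=np.linspace(t0,t1,int(n)+1)[1:]
print(json.dumps([[*np.round(p(t)-p(0),4).tolist(),round(-.00255*t,4)] for t in T]));print([[0,0,round(-t,3)] for t in T])
E
python3 arc.py -57.7 0 1.5 20
python3 - <<'E'
from h import *
a=find(["ball_red","ball_black","handle_hub"],"scene")
s=r.read_state();print(s["ee_pos"],s["width"],s["grip_force"],s["ft_force"])
E
```

```text
[[-0.0036, -0.0021, -0.0002], [-0.0073, -0.0039, -0.0004], [-0.0111, -0.0054, -0.0006], [-0.0151, -0.0066, -0.0008], [-0.0191, -0.0075, -0.001], [-0.0231, -0.0082, -0.0011], [-0.0273, -0.0085, -0.0013], [-0.0314, -0.0085, -0.0015], [-0.0355, -0.0082, -0.0017], [-0.0396, -0.0076, -0.0019], [-0.0436, -0.0066, -0.0021], [-0.0475, -0.0054, -0.0023], [-0.0514, -0.0039, -0.0025], [-0.0551, -0.0021, -0.0027], [-0.0587, -0.0001, -0.0029], [-0.0621, 0.0023, -0.0031], [-0.0653, 0.0048, -0.0033], [-0.0683, 0.0076, -0.0034], [-0.0711, 0.0107, -0.0036], [-0.0737, 0.0139, -0.0038]]
[[0, 0, np.float64(-0.075)], [0, 0, np.float64(-0.15)], [0, 0, np.float64(-0.225)], [0, 0, np.float64(-0.3)], [0, 0, np.float64(-0.375)], [0, 0, np.float64(-0.45)], [0, 0, np.float64(-0.525)], [0, 0, np.float64(-0.6)], [0, 0, np.float64(-0.675)], [0, 0, np.float64(-0.75)], [0, 0, np.float64(-0.825)], [0, 0, np.float64(-0.9)], [0, 0, np.float64(-0.975)], [0, 0, np.float64(-1.05)], [0, 0, np.float64(-1.125)], [0, 0, np.float64(-1.2)], [0, 0, np.float64(-1.275)], [0, 0, np.float64(-1.35)], [0, 0, np.float64(-1.425)], [0, 0, np.float64(-1.5)]]
scene ball_red [([0.5159, 0.2188, 0.1874], 0.49), ([0.5433, 0.1711, 0.0047], 0.23)]
scene ball_black [([0.5786, 0.1275, 0.187], 0.69)]
scene handle_hub [([0.5465, 0.1691, 0.188], 0.74)]
[0.57414081 0.12241453 0.17052236] 0.020578423480365763 12.000215202569962 [3.56533396 1.43640793 3.40946395]
```

{"name": "arm_command", "arguments": {
  "xyz": [
    [-0.0036,-0.0021,-0.001],
    [-0.0073,-0.0039,-0.002],
    [-0.0111,-0.0054,-0.0025],
    [-0.0151,-0.0066,-0.0028],
    [-0.0191,-0.0075,-0.003],
    [-0.0231,-0.0082,-0.0031],
    [-0.0273,-0.0085,-0.0033],
    [-0.0314,-0.0085,-0.0035],
    [-0.0355,-0.0082,-0.0037],
    [-0.0396,-0.0076,-0.0039],
    [-0.0436,-0.0066,-0.0041],
    [-0.0475,-0.0054,-0.0043],
    [-0.0514,-0.0039,-0.0045],
    [-0.0551,-0.0021,-0.0047],
    [-0.0587,-0.0001,-0.0049],
    [-0.0621,0.0023,-0.0051],
    [-0.0653,0.0048,-0.0053],
    [-0.0683,0.0076,-0.0054],
    [-0.0711,0.0107,-0.0056],
    [-0.0737,0.0139,-0.0058]
  ],
  "rot": [
    [0,0,-0.075],
    [0,0,-0.15],
    [0,0,-0.225],
    [0,0,-0.3],
    [0,0,-0.375],
    [0,0,-0.45],
    [0,0,-0.525],
    [0,0,-0.6],
    [0,0,-0.675],
    [0,0,-0.75],
    [0,0,-0.825],
    [0,0,-0.9],
    [0,0,-0.975],
    [0,0,-1.05],
    [0,0,-1.125],
    [0,0,-1.2],
    [0,0,-1.275],
    [0,0,-1.35],
    [0,0,-1.425],
    [0,0,-1.5]
  ]
}}

```text
time: 11.88
ee_pos: [0.5011, 0.1359, 0.1662]
eef_rot: [0.951, 0.309, 0.002, 0.001]
ft_force: [-0.3, -2.0, 15.4]
width: 0.0204
grip_force: 12.0
```

```bash
cat >> h.py <<'E'
from scipy.spatial.transform import Rotation as R
def st(hub=(0.544,0.1685)):
    s=r.read_state();d=s["ee_pos"][:2]-np.array(hub);f=s["ft_force"];y=R.from_quat(s["eef_rot"]).as_matrix()[:,1]
    a=np.degrees(np.arctan2(d[1],d[0]));u=d/np.linalg.norm(d)
    print("t",round(s["time"],2),"ee",s["ee_pos"].round(4),"ball ang",a.round(1),"rad",np.linalg.norm(d).round(4),"yawY",np.degrees(np.arctan2(y[1],y[0])).round(1),
     "f",f.round(1),"Frad",(f[:2]@u).round(2),"Ftan(ccw+)",(u[0]*f[1]-u[1]*f[0]).round(2),"Mz",s["torque"][2].round(3),"w",s["width"],"g",s["grip_force"],"q",s["joint_positions"].round(2))
E
python3 - <<'E'
from h import *
st()
L=["ball_red","ball_black","handle_hub"]
find(L,"scene");find(L,"side")
E
python3 arc.py -143.6 0 .8 10|sed 's/np.float64//g'
```

```text
t 11.88 ee [0.5011 0.1359 0.1662] ball ang -142.8 rad 0.0538 yawY -54.0 f [-0.3 -2.  15.4] Frad 1.43 Ftan(ccw+) 1.44 Mz 0.079 w 0.020423835308810256 g 11.998353749513626 q [ 0.23  0.19 -0.65  1.79  0.13  1.2  -1.39]
scene ball_red [([0.5438, 0.1682, 0.1837], 0.56), ([0.589, 0.2061, 0.1818], 0.54)]
scene ball_black []
scene handle_hub [([0.5474, 0.1713, 0.1862], 0.6), ([0.5434, 0.1742, 0.0037], 0.33)]
side ball_red []
side ball_black [([0.4966, 0.1312, 0.1841], 0.57)]
side handle_hub [([0.5427, 0.1663, 0.1834], 0.44)]
[[-0.0025, 0.0036, -0.0002], [-0.0046, 0.0075, -0.0004], [-0.0065, 0.0115, -0.0006], [-0.008, 0.0156, -0.0008], [-0.0092, 0.0198, -0.001], [-0.0101, 0.0241, -0.0012], [-0.0106, 0.0285, -0.0014], [-0.0107, 0.0329, -0.0016], [-0.0105, 0.0373, -0.0018], [-0.01, 0.0417, -0.002]]
[[0, 0, (-0.08)], [0, 0, (-0.16)], [0, 0, (-0.24)], [0, 0, (-0.32)], [0, 0, (-0.4)], [0, 0, (-0.48)], [0, 0, (-0.56)], [0, 0, (-0.64)], [0, 0, (-0.72)], [0, 0, (-0.8)]]
```

{"name": "arm_command", "arguments": {
  "xyz": [
    [-0.0025,0.0036,0.001],
    [-0.0046,0.0075,0.002],
    [-0.0065,0.0115,0.002],
    [-0.008,0.0156,0.002],
    [-0.0092,0.0198,0.002],
    [-0.0101,0.0241,0.0015],
    [-0.0106,0.0285,0.0013],
    [-0.0107,0.0329,0.0011],
    [-0.0105,0.0373,0.0009],
    [-0.01,0.0417,0.0007]
  ],
  "rot": [
    [0,0,-0.08],
    [0,0,-0.16],
    [0,0,-0.24],
    [0,0,-0.32],
    [0,0,-0.4],
    [0,0,-0.48],
    [0,0,-0.56],
    [0,0,-0.64],
    [0,0,-0.72],
    [0,0,-0.8]
  ]
}}

```text
time: 13.12
ee_pos: [0.4901, 0.1771, 0.1647]
eef_rot: [0.996, -0.086, 0.001, 0.0]
ft_force: [3.3, -1.8, -0.2]
width: 0.0206
grip_force: 12.0
```

```bash
python3 - <<'E'
from h import *
st()
L=["ball_red","ball_black","handle_hub","foot"]
a=find(L,"scene");b=find(L,"side")
cv2.imwrite("pics/f.png",np.hstack([cv2.resize(b[110:270,200:330],None,fx=3,fy=3)[:,:,::-1],cv2.resize(a[110:270,220:350],None,fx=3,fy=3)[:,:,::-1]]))
E
python3 arc.py -189.4 0 .3 5|sed 's/np.float64//g'
```

```text
t 13.12 ee [0.4901 0.1771 0.1647] ball ang 170.9 rad 0.0545 yawY -99.9 f [ 3.3 -1.8 -0.2] Frad -3.58 Ftan(ccw+) 1.24 Mz 0.233 w 0.02055791523878017 g 11.996882557868958 q [ 0.1   0.2  -0.6   1.79  0.12  1.2  -2.27]
scene ball_red []
scene ball_black [([0.4932, 0.1822, 0.1808], 0.51), ([0.4114, 0.3379, -0.0001], 0.24)]
scene handle_hub []
scene foot []
side ball_red [([0.5989, 0.1605, 0.1814], 0.64)]
side ball_black []
side handle_hub [([0.5422, 0.1677, 0.1797], 0.54)]
side foot [([0.5459, 0.1702, 0.0543], 0.38)]
[[0.0006, 0.0032, -0.0002], [0.0015, 0.0064, -0.0003], [0.0025, 0.0096, -0.0005], [0.0037, 0.0126, -0.0006], [0.0051, 0.0156, -0.0008]]
[[0, 0, (-0.06)], [0, 0, (-0.12)], [0, 0, (-0.18)], [0, 0, (-0.24)], [0, 0, (-0.3)]]
```

View pics/f.png

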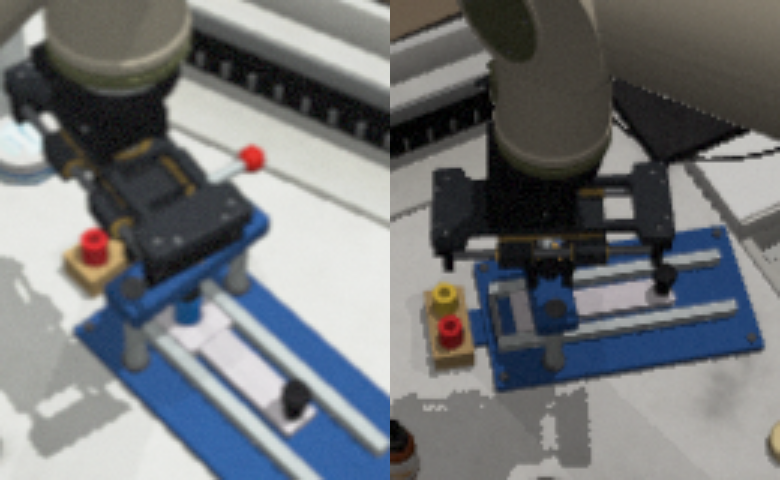

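{"name": "arm_command", "arguments": {
  "xyz": [
    [0,0,0],
    [0,0,0],
    [0,0,0],
    [0,0,0],
    [0,0,0.03],
    [0,0,0.06],
    [0,0,0.085],
    [0.01,0,0.085],
    [0.02,0,0.085],
    [0.03,0,0.085],
    [0.04,0,0.085],
    [0.05,-0.005,0.085],
    [0.06,-0.01,0.085],
    [0.07,-0.01,0.085],
    [0.08,-0.01,0.085],
    [0.09,-0.015,0.085],
    [0.1,-0.015,0.085],
    [0.108,-0.017,0.085],
    [0.108,-0.017,0.085]
  ],
  "rot": [
    [0,0,0],
    [0,0,0],
    [0,0,0],
    [0,0,0],
    [0,0,0],
    [0,0,0],
    [0,0,0.1],
    [0,0,0.2],
    [0,0,0.3],
    [0,0,0.42],
    [0,0,0.54],
    [0,0,0.66],
    [0,0,0.78],
    [0,0,0.9],
    [0,0,1.02],
    [0,0,1.14],
    [0,0,1.26],
    [0,0,1.38],
    [0,0,1.5]
  ],
  "grip": 0.5
}}

```text
time: 15.2
ee_pos: [0.5985, 0.1598, 0.2488]
eef_rot: [0.785, 0.62, -0.0, -0.0]
ft_force: [0.2, -0.6, 0.5]
width: 0.0437
grip_force: 0.0
```

{"name": "arm_command", "arguments": {
  "xyz": [
    [0,0,0],
    [0,0,0],
    [0,0,0],
    [0,0,0],
    [0,0,0],
    [0,0,0],
    [0,0,0],
    [0,0,0],
    [0,0,0],
    [0,0,0],
    [0,0,0],
    [0,0,0],
    [0,0,0],
    [0,0,0],
    [0,0,0],
    [0,0,0]
  ],
  "rot": [
    [0,0,0.12],
    [0,0,0.24],
    [0,0,0.36],
    [0,0,0.48],
    [0,0,0.6],
    [0,0,0.72],
    [0,0,0.84],
    [0,0,0.96],
    [0,0,1.08],
    [0,0,1.2],
    [0,0,1.32],
    [0,0,1.44],
    [0,0,1.56],
    [0,0,1.65],
    [0,0,1.65],
    [0,0,1.65]
  ]
}}

```text
time: 16.53
ee_pos: [0.5974, 0.1606, 0.2493]
eef_rot: [0.081, 0.997, 0.0, -0.0]
ft_force: [0.1, 0.6, -0.1]
width: 0.0436
grip_force: 0.0
```

Run:
```python
from h import *
st()
L=["ball_red","ball_black","handle_hub","foot"]
for c in("wrist","scene","side"):
    a=find(L,c)
    if c=="wrist":cv2.imwrite("pics/g.png",a[:,:,::-1])
```

```text
t 16.53 ee [0.5974 0.1606 0.2493] ball ang -8.4 rad 0.054 yawY 80.7 f [ 0.1  0.6 -0.1] Frad 0.01 Ftan(ccw+) 0.58 Mz -0.019 w 0.043562945557519384 g 0.0 q [ 0.39  0.48 -1.01  1.4   0.41  1.48  0.8 ]
wrist ball_red [([0.6016, 0.1605, 0.1795], 0.59)]
wrist ball_black [([0.4907, 0.1759, 0.1823], 0.72)]
wrist handle_hub [([0.5465, 0.1647, 0.1835], 0.85)]
wrist foot []
scene ball_red [([0.6003, 0.1637, 0.1818], 0.55)]
scene ball_black [([0.492, 0.1811, 0.1821], 0.82)]
scene handle_hub [([0.5447, 0.1697, 0.179], 0.78)]
scene foot []
side ball_red [([0.5954, 0.1616, 0.1788], 0.55)]
side ball_black []
side handle_hub [([0.5429, 0.1677, 0.1794], 0.69)]
side foot []
```

View pics/g.png

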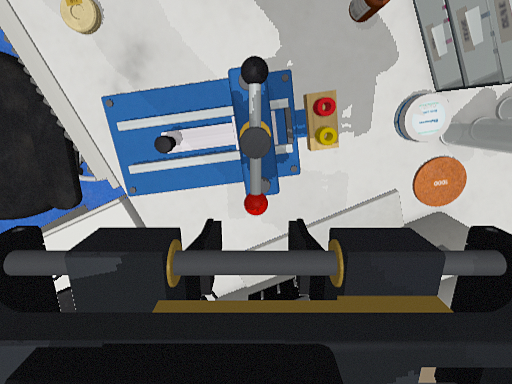

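{"name": "arm_command", "arguments": {
  "xyz": [
    [0.001,0,-0.03],
    [0.001,0,-0.06],
    [0.001,0,-0.08],
    [0.001,0,-0.086],
    [0.001,0,-0.086]
  ],
  "rot": [
    [0,0,0],
    [0,0,0],
    [0,0,0],
    [0,0,0],
    [0,0,0]
  ]
}}

```text
time: 17.7
ee_pos: [0.5978, 0.1603, 0.1621]
eef_rot: [0.08, 0.997, -0.0, -0.001]
ft_force: [-0.3, 0.4, -0.1]
width: 0.0432
grip_force: 0.0
```

{"name": "arm_command", "arguments": {
  "xyz": [
    [0,0,0],
    [0,0,0],
    [0,0,0],
    [0,0,0],
    [0,0,0]
  ],
  "rot": [
    [0,0,0],
    [0,0,0],
    [0,0,0],
    [0,0,0],
    [0,0,0]
  ],
  "grip": 0.15
}}

```text
time: 18.12
ee_pos: [0.599, 0.1612, 0.1644]
eef_rot: [0.08, 0.997, 0.0, 0.001]
ft_force: [0.1, 0.2, 2.2]
width: 0.0208
grip_force: 12.0
```

```bash
python3 - <<'E'
from h import *
st()
E
python3 arc.py -9 0 .48 8|sed 's/np.float64//g'
```

```text
t 18.12 ee [0.599  0.1612 0.1644] ball ang -7.6 rad 0.0555 yawY 80.9 f [0.1 0.2 2.2] Frad 0.11 Ftan(ccw+) 0.2 Mz -0.06 w 0.020780141665641308 g 12.00064793229103 q [ 0.38  0.54 -0.98  1.51  0.46  1.33  0.77]
[[-0.0006, -0.0032, -0.0002], [-0.0014, -0.0064, -0.0003], [-0.0024, -0.0096, -0.0005], [-0.0036, -0.0127, -0.0006], [-0.005, -0.0157, -0.0008], [-0.0065, -0.0186, -0.0009], [-0.0082, -0.0214, -0.0011], [-0.0101, -0.0241, -0.0012]]
[[0, 0, (-0.06)], [0, 0, (-0.12)], [0, 0, (-0.18)], [0, 0, (-0.24)], [0, 0, (-0.3)], [0, 0, (-0.36)], [0, 0, (-0.42)], [0, 0, (-0.48)]]
```

{"name": "arm_command", "arguments": {
  "xyz": [
    [-0.0006,-0.0032,-0.0002],
    [-0.0014,-0.0064,-0.0003],
    [-0.0024,-0.0096,-0.0005],
    [-0.0036,-0.0127,-0.0006],
    [-0.005,-0.0157,-0.0008],
    [-0.0065,-0.0186,-0.0009],
    [-0.0082,-0.0214,-0.0011],
    [-0.0101,-0.0241,-0.0012]
  ],
  "rot": [
    [0,0,-0.06],
    [0,0,-0.12],
    [0,0,-0.18],
    [0,0,-0.24],
    [0,0,-0.3],
    [0,0,-0.36],
    [0,0,-0.42],
    [0,0,-0.48]
  ]
}}

```text
time: 18.78
ee_pos: [0.5894, 0.1378, 0.1634]
eef_rot: [0.315, 0.949, 0.001, 0.001]
ft_force: [4.2, 3.4, 0.9]
width: 0.0209
grip_force: 12.0
```

```bash
cat >> h.py <<'E'
def tq():
    s=r.read_state();d=s["ee_pos"][:2]-np.array((0.544,0.1685));f=s["ft_force"]
    print("axis torque",(d[0]*f[1]-d[1]*f[0]).round(3),s["torque"][2].round(3),"sum",(d[0]*f[1]-d[1]*f[0]+s["torque"][2]).round(3))
E
python3 - <<'E'
from h import *
st();tq()
E
python3 arc.py -36.5 0 .36 6|sed 's/np.float64//g'
```

```text
t 18.78 ee [0.5894 0.1378 0.1634] ball ang -34.1 rad 0.0548 yawY 53.2 f [4.2 3.4 0.9] Frad 1.55 Ftan(ccw+) 5.16 Mz 0.054 w 0.020940730837933873 g 11.99870377779007 q [ 0.38  0.47 -0.9   1.56  0.38  1.29  0.36]
axis torque 0.283 0.054 sum 0.337
[[-0.002, -0.0026, -0.0002], [-0.0042, -0.0051, -0.0003], [-0.0066, -0.0074, -0.0005], [-0.009, -0.0096, -0.0006], [-0.0116, -0.0116, -0.0008], [-0.0144, -0.0135, -0.0009]]
[[0, 0, (-0.06)], [0, 0, (-0.12)], [0, 0, (-0.18)], [0, 0, (-0.24)], [0, 0, (-0.3)], [0, 0, (-0.36)]]
```

{"name": "arm_command", "arguments": {
  "xyz": [
    [-0.002,-0.0026,-0.0002],
    [-0.0042,-0.0051,-0.0003],
    [-0.0066,-0.0074,-0.0005],
    [-0.009,-0.0096,-0.0006],
    [-0.0116,-0.0116,-0.0008],
    [-0.0144,-0.0135,-0.0009]
  ],
  "rot": [
    [0,0,-0.06],
    [0,0,-0.12],
    [0,0,-0.18],
    [0,0,-0.24],
    [0,0,-0.3],
    [0,0,-0.36]
  ]
}}

```text
time: 19.28
ee_pos: [0.5754, 0.1241, 0.1626]
eef_rot: [0.48, 0.877, 0.002, 0.001]
ft_force: [5.2, 3.8, -0.3]
width: 0.0204
grip_force: 12.0
```

```bash
python3 - <<'E'
from h import *
st();tq()
L=["handle_hub","foot"]
a=find(L,"scene");b=find(L,"side")
m=r.camera_model("side");T=np.array(m["T"])
c=T[:3,:3].T@(np.array([.544,.1685,.06])-T[:3,3]);u,v=int(m["cx"]-m["fx"]*c[0]/c[2]),int(m["cy"]+m["fy"]*c[1]/c[2]);print(u,v)
cv2.imwrite("pics/i.png",cv2.resize(b[v-32:v+32,u-32:u+32],None,fx=9,fy=9,interpolation=cv2.INTER_CUBIC)[:,:,::-1])
E
python3 arc.py -57 0 .36 6|sed 's/np.float64//g'
```

```text
t 19.28 ee [0.5754 0.1241 0.1626] ball ang -54.7 rad 0.0543 yawY 32.6 f [ 5.2  3.8 -0.3] Frad -0.04 Ftan(ccw+) 6.46 Mz 0.069 w 0.020419258316493643 g 11.998362690210342 q [ 0.38  0.41 -0.85  1.61  0.32  1.26  0.05]
axis torque 0.351 0.069 sum 0.42
scene handle_hub [([0.5463, 0.1691, 0.1798], 0.81), ([0.5168, 0.2218, 0.1763], 0.17)]
scene foot []
side handle_hub []
side foot [([0.545, 0.1683, 0.0556], 0.37)]
261 205
[[-0.0028, -0.0017, -0.0002], [-0.0057, -0.0033, -0.0003], [-0.0087, -0.0046, -0.0005], [-0.0118, -0.0058, -0.0006], [-0.015, -0.0068, -0.0008], [-0.0182, -0.0076, -0.0009]]
[[0, 0, (-0.06)], [0, 0, (-0.12)], [0, 0, (-0.18)], [0, 0, (-0.24)], [0, 0, (-0.3)], [0, 0, (-0.36)]]
```

View pics/i.png

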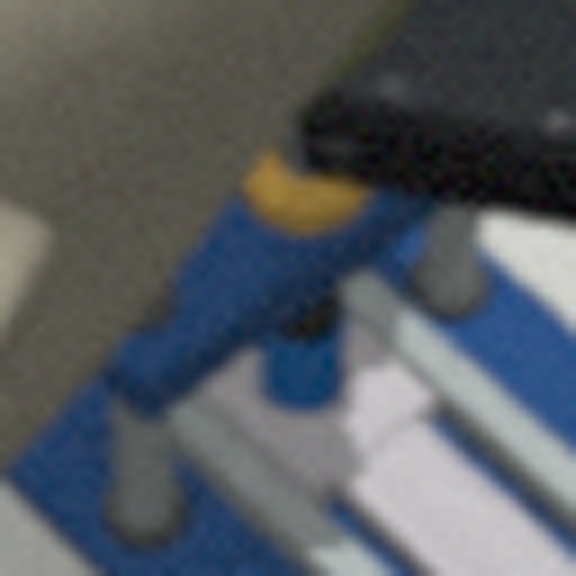

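{"name": "arm_command", "arguments": {
  "xyz": [
    [-0.0018,-0.0012,-0.0001],
    [-0.0037,-0.0022,-0.0002],
    [-0.0057,-0.0033,-0.0003]
  ],
  "rot": [
    [0,0,-0.04],
    [0,0,-0.08],
    [0,0,-0.12]
  ]
}}

```text
time: 19.83
ee_pos: [0.5696, 0.1207, 0.1622]
eef_rot: [0.532, 0.847, 0.002, 0.001]
ft_force: [6.4, 3.6, 2.9]
width: 0.0209
grip_force: 12.0
```

Run:
```python
from h import *
st();tq()
```

```text
t 19.83 ee [0.5696 0.1207 0.1622] ball ang -61.8 rad 0.0542 yawY 25.8 f [6.4 3.6 2.9] Frad -0.21 Ftan(ccw+) 7.32 Mz 0.05 w 0.020902853295967028 g 11.999234408140182 q [ 0.38  0.39 -0.83  1.63  0.3   1.25 -0.05]
axis torque 0.397 0.05 sum 0.447
```

{"name": "arm_command", "arguments": {
  "xyz": [
    [0,0,0],
    [0,0,0],
    [0,0,0],
    [0,0,0],
    [0,0,0],
    [0,0,0.02],
    [0,0,0.05],
    [0,0,0.09],
    [0,0,0.13],
    [0,-0.03,0.16],
    [0,-0.07,0.16],
    [0,-0.11,0.16],
    [0,-0.15,0.16],
    [0,-0.19,0.16],
    [0,-0.2,0.16],
    [0,-0.2,0.16]
  ],
  "rot": [
    [0,0,0],
    [0,0,0],
    [0,0,0],
    [0,0,0],
    [0,0,0],
    [0,0,0],
    [0,0,0],
    [0,0,0],
    [0,0,0],
    [0,0,0],
    [0,0,0],
    [0,0,0],
    [0,0,0],
    [0,0,0],
    [0,0,0],
    [0,0,0]
  ],
  "grip": 0.5
}}

```text
time: 21.17
ee_pos: [0.5679, -0.0853, 0.3203]
eef_rot: [0.534, 0.845, -0.001, -0.0]
ft_force: [-0.2, 0.1, -0.7]
width: 0.0433
grip_force: 0.0
```

Run:
```python
from h import *
st()
L=["handle_hub","ball_red","ball_black","slide_knob","foot"]
a=find(L,"scene");b=find(L,"side")
cv2.imwrite("pics/j.png",np.hstack([cv2.resize(b[130:250,200:330],None,fx=3,fy=3)[:,:,::-1],cv2.resize(a[130:250,220:350],None,fx=3,fy=3)[:,:,::-1]]))
```

```text
t 21.17 ee [ 0.5679 -0.0853  0.3203] ball ang -84.6 rad 0.2549 yawY 25.4 f [-0.2  0.1 -0.7] Frad -0.1 Ftan(ccw+) -0.18 Mz 0.003 w 0.04328849429001711 g 0.0 q [ 0.69  0.27 -0.76  1.4   0.19  1.54  0.38]
scene handle_hub [([0.5441, 0.1691, 0.1828], 0.83)]
scene ball_red [([0.5707, 0.1211, 0.1759], 0.76)]
scene ball_black [([0.5218, 0.2224, 0.1788], 0.62)]
scene slide_knob [([0.5473, 0.0513, 0.0544], 0.77)]
scene foot []
side handle_hub []
side ball_red []
side ball_black []
side slide_knob [([0.5419, 0.0462, 0.0544], 0.9)]
side foot []
```

View pics/j.png

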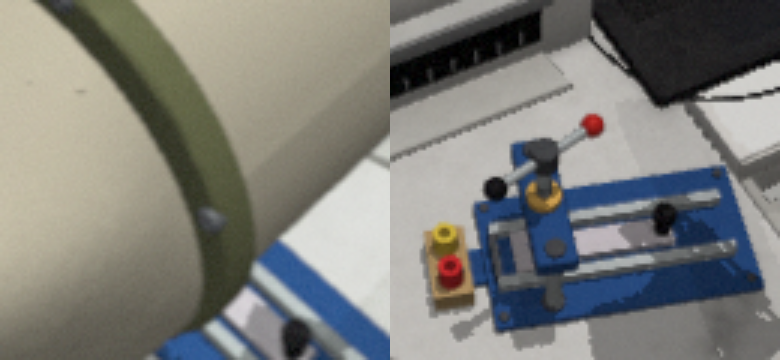

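The right half of the picture shows the handle about half a turn from its start, with the red ball at (593,125) and the black ball at (495,188). The slide knob at (664,217) is home and the gripper is clear.

```bash
python3 -c "
from bench import r
print(r.close_job())"
```

```text
the job is handed in; nothing more can be done
None
```

I pushed the slide home to its stop and wound the handle down about 3.2 rad. The last torque at the handle was about 0.45 N m, inside the 0.42–0.46 N m band, so the clamp should be near 60–65 N, though I didn't measure that force directly. I let go, the gripper is clear, I saw no sign of the other things being touched, and the job is handed in at about 21 s with no verdict shown.

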